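Change printing blocks and offer up the long block over the panel

ROBOT

A 7-joint arm with a two-finger parallel gripper is mounted at the origin on the work surface. World frame = base frame: x ahead of the robot, y to its left, z up, the work surface at z = 0. Lengths are in m, angles in rad, forces in N, time in s.
With the tool pointing down it reaches from about 0.425 to 0.875 m from the base axis. Payload 4.7 kg.
Tool frame: the origin (TCP) lies between the finger pads; the fingertips stand 14 mm ahead of it and the grasp point (between the pads) lies 5 mm behind it; z points along the fingers, y is the line along which they close (so a half turn about z gives the same grasp; the last joint's range is limited). The gripper opens to 87 mm and grips with 3 to 60 N. Pads are 19 mm wide; open, the fingers measure 117 mm over their backs; the gripper's body (75 mm by 190 mm) begins 51 mm behind the grasp point.
Start: joints at [0.014, 0.321, -0.07, 1.45, 0.023, 1.371, -0.057], TCP at [0.65, -0, 0.237] pointing down, gripper open.
Joint ranges: [-2.86, 2.86], [-0.3, 2.09], [-1.38, 1.24], [0.06, 2.45], [-1.56, 4.7], [0.09, 2.05], [-2.69, 2.69]. Speed limits (rad/s): [2.57, 2.57, 3.14, 3.14, 3.14, 3.14, 3.14].

INTERFACE

Orientations are given as a rotation vector (axis times angle).
In Python, from bench import ctrl gives the robot as it stands.
- The arm moves only by the tool step_arm, never from a script. Its argument "commands" is a list of rows, each an object with "travel": the shift along the tool's x, y, z in m, a list of three; "turn": the turn, a rotation vector about the tool's x, y, z in degrees, a list of three. A call has 1 to 5 rows; each row is the pose to reach, as a shift and turn from the pose commanded when the call began, along the tool's axes at that moment; what a row does not reach only later rows make up. A row lasts 1/10 s, in which the tool goes at most 50 mm and 8.59 degrees, less where a joint would pass 70% of its speed; a pose out of reach is approached as far as the arm can. A call with a gripper value outside its range is refused whole. "gripper" is the opening, from 0 (shut) to 1 (fully open), set as the call begins (left out, the last holds). The fingers move at their own pace and stop on an object; "force" is the grip in N (left out, the last holds). Time passes only in rows, so rows that repeat a pose let the fingers close. It gives the time, the measured TCP pose, the force, the opening and the grip force at its end, in the units of the state.
- ctrl.get_state(): the state, without advancing time (a new reading comes with each control period).
- ctrl.get_image(name): name is "scene" or "side" or "wrist"; returns the picture (420x560x3 uint8, red, green, blue); there is no depth.
- ctrl.camera_model(name): a dict with "fx", "fy", "cx", "cy" (pixels), "R" (3x3) and "t" (3): a world point X has camera coordinates R X + t; the wrist camera has in their place "T_tool_cam" (4x4, takes a point from camera to tool coordinates, whose origin is the TCP and whose axes are the flange's). Camera axes: x right, y down, z forward; pixel columns grow to the right and rows downward; lengths in m; the calibration is good to about 2 mm. A picture is of the moment at which its call begins: read the wrist's pose just before it. camera_model takes no time and is no camera call.
- ctrl.close_job(): hands the job in; it is judged then, once.
The state is a dict: "time": time; "joint_positions": joint angles; "qd": joint speeds; "joint_torque": joint torques, N m; "position": TCP position; "tool_rot": TCP orientation; "ft_force": force on the tool from outside, world axes, zero at the start; "torque": the same for the moment, N m; "grip_width": opening from 0.0 (shut) to 1.0 (fully open); "grip_force": force on a finger pad.
Only numpy, scipy, OpenCV 4.12 (cv2) and the standard library are available. Lean on these libraries where they do the work, as an engineer would, in place of code of your own. Each camera call takes 0.05 s, during which the arm holds its last target. There are 200 camera calls.

TASK

Put the round printing block away: stand it in the open drawer without dropping it, let go and slide the drawer fully shut. Then take the long printing block by its handle, carry it over the row of jars, higher than their lids, and finish holding it still about a centimetre above the white panel in the tray, level, centred on the panel and with its long side along the panel's long side. Never let the long block touch the panel or the tray, leave the jars and the hand roller where they are, and do not put the block down: the program ends with the gripper still holding it.

Things in the scene. Friction and masses are not known exactly. Their poses are not given: they have to be found in the camera images.
- round_block: Round hand printing block, loose, about 0.12 kg: a disc 56 mm in diameter, 20 mm thick (black rubber face below, pale wood above) with an upright wooden knob, 24 mm in diameter, from 20 to 54 mm above the underside. Origin: centre of the underside, z up along the knob. It stands on the table; it may have swapped places with the long block.
- long_block: Long hand printing block, loose, about 0.25 kg: a plate 100 x 60 mm, 24 mm thick (black rubber face below, pale wood above), with a straight wooden bar handle on top, 70 mm long, 24 mm wide, from 24 to 64 mm above the underside. Origin: centre of the underside; x along its 100 mm side and the handle, y across, z up. The two ends are alike.
- panel_top (a point): Centre of the top face of the white panel (120 x 80 x 20 mm) fixed on the floor of an open wooden tray. x along the panel's and the tray's long side, z up. The face is 30 mm above the table; the tray is 190 x 150 mm outside, its four rims 12 mm thick and 45 mm above the table. The two ends are alike.
- tray: The open wooden tray, with the white panel fixed in it: 190 x 150 mm, rims 45 mm high. It is fixed to the table. Origin: centre of its underside on the table, directly below the centre of the panel; x along its long side.
- chest_drawer0 (a joint): Travel of the only drawer of the small plywood chest (260 mm deep, 220 mm wide, 100 mm tall, fixed on the table): 0 is fully shut, and it grows as the drawer comes out towards the robot; 0.12 to 0.15 m at the start. It slides with about 1 N of friction and stays where it is left.
- drawer_floor (a point): Centre of the drawer's inner floor, 22 mm above the table; moves with the drawer. x points into the chest (the way it shuts), y left, z up. Inside 215 mm along x, 178 along y; side walls 56 mm and front 66 mm above this floor. With the drawer out by d, it lies open from x = -0.107 to x = d - 0.114 m; the chest's roof, its underside 66 mm above the floor, covers the rest.
- chest_drawer0_handle (a point): Middle of the drawer's bar handle (a level bar 110 mm long, along the drawer's y), 35 mm out from the drawer front, 62 mm above the table, at x = -0.1635 in the drawer_floor frame; it moves with the drawer. Its axes are those of drawer_floor.
- jar0: The smallest paint jar with screw lid, 48 mm diameter, 65 mm tall, loose. One of three jars standing in a row between the two blocks and the tray, in random order. Origin: centre of its underside, z up. Not to be shifted.
- jar1: The middle paint jar with screw lid, 48 mm diameter, 78 mm tall, loose. One of three jars standing in a row between the two blocks and the tray, in random order. Origin: centre of its underside, z up. Not to be shifted.
- jar2: The tallest paint jar with screw lid, 48 mm diameter, 90 mm tall, loose. One of three jars standing in a row between the two blocks and the tray, in random order. Origin: centre of its underside, z up. Not to be shifted.
- brayer: Hand roller, loose, lying near the tray on the robot's side: black rubber roll 36 mm in diameter and 80 mm long with a wooden handle, 150 mm long overall. Origin: on the table below the middle of the roll; the handle runs along -x. Not to be moved.
There are look-alikes about, which are no part of the job. Of the things that look like the tray, the larger one is meant.

How it is judged:
On the way, in this order (a step that is already met when the one before it is completed fails the run):
1. the round block stands in the drawer, let go (x of round_block in the frame of drawer_floor between -0.1 and 0.1 m and y of round_block in the frame of drawer_floor between -0.085 and 0.085 m and z of round_block in the frame of drawer_floor between -0.006 and 0.008 m and angle between round_block's own z axis and vertical below 0.2 rad and contact force between round_block and the fingers below 0.05 N), for 0.2 s.
2. the drawer is fully shut with the round block in it (x of round_block in the frame of drawer_floor between -0.1 and 0.1 m and y of round_block in the frame of drawer_floor between -0.085 and 0.085 m and z of round_block in the frame of drawer_floor between -0.006 and 0.008 m and angle between round_block's own z axis and vertical below 0.2 rad and value of joint chest_drawer0 below 0.006 m), for 0.2 s.
3. the long block is carried higher than the jars' lids, in the gripper (height (world z) of long_block above 0.092 m and contact force between long_block and the fingers above 0.5 N), for 0.1 s.
At the end, for the whole second after the job is handed in: Drawer within 6 mm of shut, round block upright on its floor; gripper holds the long block still, 3 to 20 mm above the panel, touching neither panel nor tray, within 10 mm of the panel centre, long sides within 0.12 rad (either way round), tilt under 0.12 rad (all of step 2 and horizontal distance between long_block and panel_top below 0.01 m and angle between the x axis of long_block and the x axis of panel_top, either way round below 0.12 rad and angle between long_block's own z axis and vertical below 0.12 rad and z of long_block in the frame of panel_top between 0.003 and 0.02 m and contact force between long_block and the fingers above 0.5 N and contact force between long_block and tray below 0.05 N and linear speed of long_block below 0.02 m/s); the arm keeps its last pose, push and grip.
It fails at once if a jar is shifted more than 20 mm or tipped (distance of any of jar0, jar1, jar2 from where it was at the start of the episode above 0.02 m or angle between any of jar0, jar1, jar2's own z axis and vertical above 0.3 rad).
It fails at once if the hand roller is moved more than 30 mm (distance of brayer from where it was at the start of the episode above 0.03 m).
It fails at once if the long block touches the tray or the panel (contact force between long_block and tray above 0.3 N).
It fails at once if the round block is dropped (falls faster than 0.7 m/s out of the gripper) (linear speed of round_block above 0.7 m/s and contact force between round_block and the fingers below 0.05 N).
It also fails if it takes over 72 s, if anything falls off the work surface, if the arm or the gripper's body presses on something with over 40 N, if the wrist force passes 120 N, or if a joint passes its speed limit or range.

## Working session

There is one attempt and no reset: what is moved stays moved. The work goes in short steps, Python scripts to look and compute and a tool call to move; the robot and the scene stay as the last step left them, time stands still between calls to the robot, and variables do not carry over. Pictures are saved under pics/ and viewed, at most 10 in all, crops included, and the job is handed in when it is done.

Besides the shell and the picture viewer there is one more tool, called after "Emit:" as name([rows], argument=value, ...), one row to a line, values as JSON. step_arm: Moves the arm, as the interface text tells. Its arguments: {"type":"object","properties":{"commands":{"type":"array"},"gripper":{"type":"number"},"force":{"type":"number"}},"required":["commands"]}

```bash
mkdir -p pics; ls
python3 - <<'E'
from bench import ctrl
import cv2,json
for n in ["scene","side"]:
    im=ctrl.get_image(n); cv2.imwrite(f"pics/{n}0.png",cv2.cvtColor(im,cv2.COLOR_RGB2BGR))
    m=ctrl.camera_model(n); print(n,{k:(v.tolist() if hasattr(v,'tolist') else v) for k,v in m.items()})
print(ctrl.camera_model("wrist")); print(ctrl.get_state())
E
```

```text
pics
scene {'fx': 414.3096984786096, 'fy': 414.3096984786096, 'cx': 280.82574326612445, 'cy': 209.1506835482849, 'R': [[-0.34471343213865513, 0.9386202996546401, -0.012828982010345725], [0.7244054841364491, 0.2573004604997015, -0.6395570088582235], [-0.5970002883217269, -0.22975727649603284, -0.7686366174213275]], 't': [0.27290056942776, -0.31736551984328365, 1.6777637337846545]}
side {'fx': 457.3005036468108, 'fy': 457.3005036468108, 'cx': 281.6848914343155, 'cy': 214.51613730700288, 'R': [[-0.8387132947243963, -0.5443040148808016, -0.0171215839567469], [-0.2779214670427139, 0.4548611613655475, -0.8460856824447576], [0.4683157774508281, -0.7048648546110278, -0.5327718736239752]], 't': [0.40165628961514244, 0.24009504233316759, 0.9472922383685665]}
{'fx': 337.6320568361932, 'fy': 337.6320568361932, 'cx': 280.3109646166132, 'cy': 211.83362440765984, 'T_tool_cam': array([[-7.38267937e-04, -9.61584089e-01, -2.74509555e-01,
         7.38413634e-02],
       [ 9.99999721e-01, -6.78288397e-04, -3.13418601e-04,
         1.82280368e-05],
       [ 1.15181694e-04, -2.74509709e-01,  9.61584321e-01,
        -1.47305611e-01],
       [ 0.00000000e+00,  0.00000000e+00,  0.00000000e+00,
         1.00000000e+00]])}
{'time': 0.1, 'joint_positions': array([ 0.01406755,  0.32174002, -0.07008589,  1.45157397,  0.0226205 ,
        1.37079447, -0.05694757]), 'qd': array([-0.00112601, -0.00226087,  0.00084439, -0.00051412, -0.00027911,
        0.00104375, -0.00040614]), 'joint_torque': array([ 1.37795760e-04, -4.92569017e+01, -4.06077392e-01, -3.13399816e+01,
       -6.42974046e-02,  3.95253638e-02,  6.49213871e-05]), 'position': array([ 6.49520576e-01, -3.27508721e-05,  2.35566100e-01]), 'tool_rot': array([-2.22061494e+00, -2.22065580e+00,  2.04223139e-03]), 'ft_force': array([-0.33395953, -0.13474263,  0.61121965]), 'torque': array([-0.01940163,  0.03377868,  0.003898  ]), 'grip_force': 0.0, 'grip_width': 1.0000060795266035}
```

View pics/scene0.png

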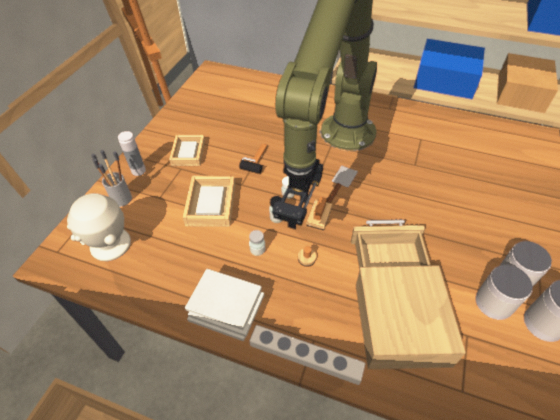

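View pics/side0.png

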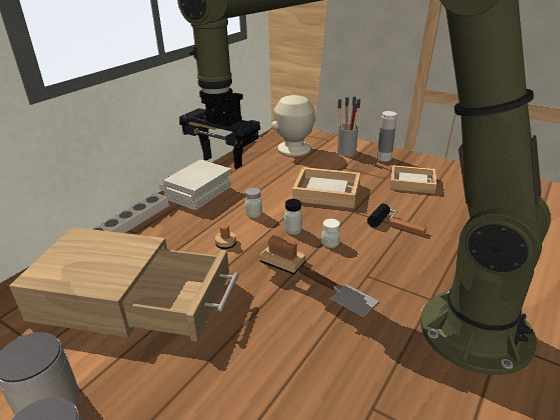

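The scene view shows the round block at (307,258), the long block at (319,212), the large tray at (210,201) and the drawer handle from (367,224) to (403,222). In the side view the round block is at (226,237), the long block at (284,253), the jars at (254,203), (293,217) and (331,234), and the tray at (327,187).

```bash
cat > h.py <<'E'
from bench import ctrl
import numpy as np, cv2
from scipy.spatial.transform import Rotation as Ro
def pose():
    s=ctrl.get_state(); T=np.eye(4); T[:3,:3]=Ro.from_rotvec(s['tool_rot']).as_matrix(); T[:3,3]=s['position']; return T
def cam(n,T=None):
    m=ctrl.camera_model(n); K=np.array([[m['fx'],0,m['cx']],[0,m['fy'],m['cy']],[0,0,1]])
    if n=='wrist': C=T@m['T_tool_cam']
    else:
        C=np.eye(4);C[:3,:3]=np.array(m['R']).T;C[:3,3]=-C[:3,:3]@np.array(m['t'])
    return K,C
def px(n,u,v,z,T=None):
    K,C=cam(n,T); d=C[:3,:3]@np.linalg.solve(K,[u,v,1]); o=C[:3,3]; return o+d*(z-o[2])/d[2]
def proj(n,X,T=None):
    K,C=cam(n,T); p=K@(np.linalg.inv(C)@np.append(X,1))[:3]; return p[:2]/p[2]
def snap(n,name):
    T=pose(); im=cv2.cvtColor(ctrl.get_image(n),cv2.COLOR_RGB2BGR); cv2.imwrite(f'pics/{name}.png',im); np.save(f'pics/{name}.npy',T); return im,T
def rel(goal,yaw_deg,T):
    "tool-axis travel to world goal; turn about tool z so tool x points at world yaw"
    t=T[:3,:3].T@(np.array(goal)-T[:3,3]); a=np.degrees(np.arctan2(T[1,0],T[0,0])); return (t*1000).round(1), (a-yaw_deg)
E
python3 - <<'E'
from h import *
np.set_printoptions(precision=3,suppress=True)
print(pose())
for t,n,u,v,z in [('round','scene',307,258,.015),('round','side',226,240,.015),('knobtop','scene',308,250,.054),('knobtop','side',225,227,.054),
 ('long','scene',319,205,.064),('long','side',283,240,.064),('tray','side',327,184,.03),('tray','scene',210,200,.03),
 ('hL','scene',367,224,.062),('hR','scene',403,222,.062),('hL','side',235,275,.062),('hR','side',221,308,.062),
 ('j','side',254,191,.08),('j','side',293,205,.078),('j','side',331,223,.065),('front','side',227,252,.09),('front','side',197,288,.09),('chest','scene',361,297,.1),('chest','scene',441,266,.1),
 ('tcorner','scene',191,178,.045),('tcorner','scene',233,178,.045),('tcorner','scene',186,221,.045),('tcorner','scene',230,223,.045),('brayer','side',378,215,.018)]:
    print(t,n,px(n,u,v,z))
E
```

```text
[[-0.     1.    -0.002  0.65 ]
 [ 1.     0.    -0.    -0.   ]
 [-0.    -0.002 -1.     0.236]
 [ 0.     0.     0.     1.   ]]
round scene [0.647 0.033 0.015]
round side [0.632 0.035 0.015]
knobtop scene [0.643 0.033 0.054]
knobtop side [0.634 0.031 0.054]
long scene [0.471 0.015 0.064]
long side [0.465 0.013 0.064]
tray side [ 0.538 -0.353  0.03 ]
tray scene [ 0.545 -0.347  0.03 ]
hL scene [0.494 0.178 0.062]
hR scene [0.448 0.282 0.062]
hL side [0.485 0.179 0.062]
hR side [0.445 0.276 0.062]
j side [ 0.653 -0.127  0.08 ]
j side [ 0.52  -0.122  0.078]
j side [ 0.4   -0.114  0.065]
front side [0.528 0.15  0.09 ]
front side [0.503 0.279 0.09 ]
chest scene [0.769 0.218 0.1  ]
chest scene [0.6   0.405 0.1  ]
tcorner scene [ 0.486 -0.448  0.045]
tcorner scene [ 0.437 -0.309  0.045]
tcorner scene [ 0.663 -0.372  0.045]
tcorner scene [ 0.622 -0.235  0.045]
brayer side [ 0.338 -0.285  0.018]
```

Run:
```python
from h import *
im,T=snap('wrist','w0')
for X in [(.638,.033,.054),(.468,.014,.064),(.52,-.122,.078),(.468,.229,.062)]: print(proj('wrist',X,T))
```

```text
[268.80743944 159.19212195]
[ 91.17149713 180.50508222]
[154.76990187 313.55782586]
[ 50.40582223 -89.05189906]
```

View pics/w0.png

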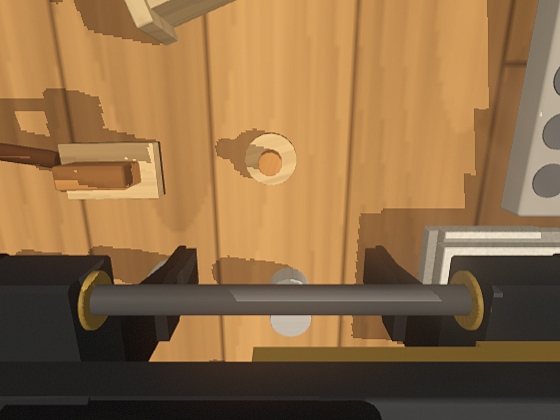

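The wrist view shows the round block's knob top at about (270,162) and the disc centre at (271,158). The long block's plate spans (60–160, 142–198), with its handle at (54–139, 163–187) and a scraper handle lying next to its left end.

Run:
```python
from h import *
np.set_printoptions(precision=3,suppress=True)
T=np.load('pics/w0.npy')
print(px('wrist',270,162,.054,T),px('wrist',271,158,.02,T),px('wrist',291,318,.09,T))
for c in [(59,144),(151,141),(158,195),(68,199)]: print('plate',px('wrist',*c,.024,T))
for c in [(54,166),(138,163),(139,185),(54,187)]: print('bar',px('wrist',*c,.064,T))
print('fingers now',rel((.637,.032,.05),90,pose()))
```

```text
[0.639 0.03  0.054] [0.639 0.03  0.02 ] [ 0.66  -0.119  0.09 ]
plate [0.417 0.045 0.024]
plate [0.514 0.048 0.024]
plate [ 0.516 -0.01   0.024]
plate [ 0.417 -0.014  0.024]
bar [0.435 0.028 0.064]
bar [0.515 0.031 0.064]
bar [0.513 0.01  0.064]
bar [0.431 0.008 0.064]
fingers now (array([ 32.1, -12.4, 185.8]), np.float64(0.0037509346019106715))
```

Emit:
step_arm([
  {"travel": [0.03, -0.01, 0.03], "turn": [0, 0, 0]},
  {"travel": [0.03, -0.01, 0.08], "turn": [0, 0, 0]},
  {"travel": [0.03, -0.01, 0.13], "turn": [0, 0, 0]},
  {"travel": [0.03, -0.01, 0.175], "turn": [0, 0, 0]},
  {"travel": [0.03, -0.01, 0.195], "turn": [0, 0, 0]},
], gripper=1.0)

```text
time: 0.65
position: [0.6362, 0.0297, 0.036]
tool_rot: [-2.217, -2.218, 0.01]
ft_force: [0.2, 0.2, 0.4]
grip_width: 0.998
grip_force: 0.0
```

Emit:
step_arm([
  {"travel": [0, 0, 0], "turn": [0, 0, 0]},
  {"travel": [0, 0, 0], "turn": [0, 0, 0]},
  {"travel": [0, 0, 0], "turn": [0, 0, 0]},
  {"travel": [0, 0, 0], "turn": [0, 0, 0]},
  {"travel": [0, 0, 0], "turn": [0, 0, 0]},
], gripper=0.1, force=15)

```text
time: 1.15
position: [0.6411, 0.03, 0.0432]
tool_rot: [2.22, 2.22, 0.003]
ft_force: [-0.2, 0.3, 0.1]
grip_width: 0.628
grip_force: 0.0
```

Emit:
step_arm([
  {"travel": [0, 0, 0], "turn": [0, 0, 0]},
  {"travel": [0, 0, 0], "turn": [0, 0, 0]},
  {"travel": [0, 0, 0], "turn": [0, 0, 0]},
  {"travel": [0, 0, 0], "turn": [0, 0, 0]},
  {"travel": [0, 0, 0], "turn": [0, 0, 0]},
])

```text
time: 1.65
position: [0.6396, 0.0299, 0.0416]
tool_rot: [-2.221, -2.221, 0.001]
ft_force: [-0.4, -0.8, 1.1]
grip_width: 0.273
grip_force: 15.0
```

Emit:
step_arm([
  {"travel": [0, 0, 0], "turn": [0, 0, 0]},
  {"travel": [0, 0, 0], "turn": [0, 0, 0]},
])

```text
time: 1.85
position: [0.6397, 0.03, 0.0416]
tool_rot: [-2.221, -2.221, 0.001]
ft_force: [-2.0, 0.6, 1.8]
grip_width: 0.265
grip_force: 15.0
```

Emit:
step_arm([
  {"travel": [0, 0, -0.04], "turn": [0, 0, 0]},
  {"travel": [0, 0, -0.09], "turn": [0, 0, 0]},
  {"travel": [0.03, -0.01, -0.14], "turn": [0, 0, 8]},
  {"travel": [0.07, -0.02, -0.18], "turn": [0, 0, 16]},
  {"travel": [0.11, -0.03, -0.19], "turn": [0, 0, 24]},
])

```text
time: 2.35
position: [0.6136, 0.1324, 0.2329]
tool_rot: [2.641, 1.695, 0.009]
ft_force: [0.6, 1.1, -1.4]
grip_width: 0.266
grip_force: 15.0
```

Run:
```python
from h import *
im,T=snap('wrist','w1'); print(T.round(3)); print(rel((.572,.274,.24),23.5,T))
```

```text
[[ 0.416  0.909  0.007  0.614]
 [ 0.909 -0.416 -0.     0.132]
 [ 0.003  0.006 -1.     0.233]
 [ 0.     0.     0.     1.   ]]
(array([111.5, -96.8,  -7.4]), np.float64(41.88768234234429))
```

View pics/w1.png

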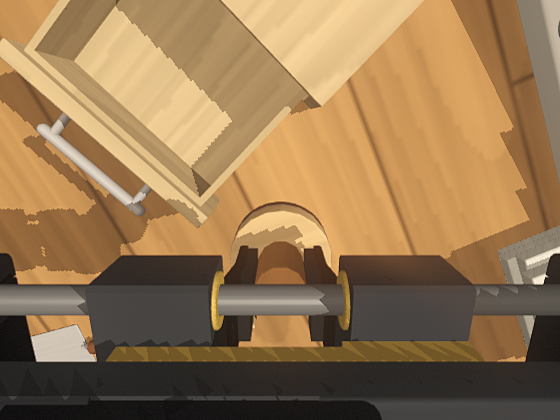

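The wrist view shows the drawer handle bar from (42,129) to (138,210), the front board's right top corner at about (200,222) and the chest's front right top corner at about (320,105). The block is held between the fingers.

Run:
```python
from h import *
np.set_printoptions(precision=3,suppress=True)
T=np.load('pics/w1.npy')
a,b=px('wrist',42,129,.062,T),px('wrist',138,210,.062,T); print(a,b,np.linalg.norm(a-b))
f1,f2=px('wrist',2,40,.088,T),px('wrist',200,222,.088,T); c1,c2=px('wrist',320,105,.1,T),px('wrist',220,0,.1,T)
print('front',f1,f2,'chest',c1,c2)
for p,q in [(a,b),(f1,f2),(c2,c1)]:
    d=(p-q)[:2]; print('yaw',np.degrees(np.arctan2(-d[0],d[1])))
d=(a-b)/np.linalg.norm(a-b); x=np.array([d[1],-d[0],0]); m=(a+b)/2; m[2]=.022; c=m+.1635*x
yaw=np.degrees(np.arctan2(x[1],x[0])); g=c-.048*x; g[2]=.24
print('floor',c,'goal',g,'yaw',yaw,rel(g,yaw,pose()), 'd', (c1-m)@x)
```

```text
[0.443 0.279 0.062] [0.483 0.177 0.062] 0.1099242885610261
front [0.472 0.342 0.088] [0.541 0.145 0.088] chest [0.678 0.193 0.1  ] [0.64  0.292 0.1  ]
yaw 20.99851205198974
yaw 19.472031785245793
yaw 21.228790126682206
floor [0.616 0.287 0.022] goal [0.571 0.269 0.24 ] yaw 20.998512051989735 (array([ 95.6, -86.9,  -3.7]), np.float64(44.72505259052318)) d 0.18798753249211045
```

Emit:
step_arm([
  {"travel": [0.03, -0.03, 0], "turn": [0, 0, 8.5]},
  {"travel": [0.06, -0.06, 0], "turn": [0, 0, 17]},
  {"travel": [0.096, -0.087, 0], "turn": [0, 0, 25.5]},
  {"travel": [0.096, -0.087, 0], "turn": [0, 0, 34]},
  {"travel": [0.096, -0.087, 0], "turn": [0, 0, 42]},
])

```text
time: 2.9
position: [0.57, 0.2595, 0.228]
tool_rot: [-3.073, -0.652, 0.001]
ft_force: [1.0, -0.3, -1.8]
grip_width: 0.274
grip_force: 15.0
```

Emit:
step_arm([
  {"travel": [0, 0, 0.02], "turn": [0, 0, 2.8]},
  {"travel": [0, 0, 0.04], "turn": [0, 0, 2.8]},
  {"travel": [0, 0, 0.06], "turn": [0, 0, 2.8]},
  {"travel": [0, 0, 0.06], "turn": [0, 0, 2.8]},
])

```text
time: 3.3
position: [0.5691, 0.2558, 0.1648]
tool_rot: [3.086, 0.579, -0.01]
ft_force: [0.4, -0.4, -2.1]
grip_width: 0.272
grip_force: 15.0
```

Run:
```python
from h import *
im,T=snap('wrist','w2'); print(T.round(3)); print(rel((.571,.269,.064),21,T))
```

```text
[[ 0.932  0.362 -0.006  0.569]
 [ 0.362 -0.932 -0.003  0.256]
 [-0.007  0.001 -1.     0.165]
 [ 0.     0.     0.     1.   ]]
(array([  7.2, -11.7, 100.8]), np.float64(0.24705276477581606))
```

Emit:
step_arm([
  {"travel": [0.007, -0.012, 0], "turn": [0, 0, 0]},
  {"travel": [0.007, -0.012, 0.035], "turn": [0, 0, 0]},
  {"travel": [0.007, -0.012, 0.065], "turn": [0, 0, 0]},
  {"travel": [0.007, -0.012, 0.09], "turn": [0, 0, 0]},
  {"travel": [0.007, -0.012, 0.09], "turn": [0, 0, 0]},
])

```text
time: 3.85
position: [0.5715, 0.2709, 0.0762]
tool_rot: [3.087, 0.58, -0.008]
ft_force: [-0.6, -0.1, -1.1]
grip_width: 0.27
grip_force: 15.0
```

Emit:
step_arm([
  {"travel": [0, 0, 0], "turn": [0, 0, 0]},
  {"travel": [0, 0, 0], "turn": [0, 0, 0]},
])

```text
time: 4.05
position: [0.575, 0.2719, 0.0815]
tool_rot: [-3.086, -0.578, -0.007]
ft_force: [0.3, -0.2, -0.3]
grip_width: 0.274
grip_force: 15.0
```

Emit:
step_arm([
  {"travel": [0, 0, 0.006], "turn": [0, 0, 0]},
  {"travel": [0, 0, 0.012], "turn": [0, 0, 0]},
  {"travel": [0, 0, 0.014], "turn": [0, 0, 0]},
  {"travel": [0, 0, 0.014], "turn": [0, 0, 0]},
  {"travel": [0, 0, 0.014], "turn": [0, 0, 0]},
])

```text
time: 4.55
position: [0.5733, 0.2706, 0.0649]
tool_rot: [3.088, 0.578, -0.0]
ft_force: [-0.2, 1.0, -1.4]
grip_width: 0.268
grip_force: 15.0
```

Just above the floor, so I'll open part way and retreat.

Emit:
step_arm([
  {"travel": [0, 0, 0.001], "turn": [0, 0, 0]},
  {"travel": [0, 0, 0.001], "turn": [0, 0, 0]},
  {"travel": [0, 0, 0.001], "turn": [0, 0, 0]},
  {"travel": [0, 0, 0.001], "turn": [0, 0, 0]},
  {"travel": [0, 0, 0.001], "turn": [0, 0, 0]},
], gripper=0.65)

```text
time: 5.05
position: [0.5735, 0.2706, 0.0641]
tool_rot: [-3.088, -0.578, -0.001]
ft_force: [-0.2, -0.2, 0.8]
grip_width: 0.611
grip_force: 0.0
```

Emit:
step_arm([
  {"travel": [0, 0, -0.02], "turn": [0, 0, 0]},
  {"travel": [0, 0, -0.06], "turn": [0, 0, 0]},
  {"travel": [0, 0, -0.11], "turn": [0, 0, 0]},
  {"travel": [-0.04, 0, -0.13], "turn": [0, 0, 0]},
  {"travel": [-0.08, 0, -0.13], "turn": [0, 0, 0]},
])

```text
time: 5.55
position: [0.5006, 0.2427, 0.1983]
tool_rot: [-3.086, -0.577, -0.012]
ft_force: [0.0, 0.5, 0.5]
grip_width: 0.649
grip_force: 0.0
```

Run:
```python
from h import *
im,T=snap('wrist','w3'); print(T.round(3)); print(rel((.463,.228,.09),21,T))
```

```text
[[ 0.932  0.361  0.007  0.501]
 [ 0.361 -0.932  0.004  0.243]
 [ 0.008 -0.001 -1.     0.198]
 [ 0.     0.     0.     1.   ]]
(array([-41.3,   0.2, 108. ]), np.float64(0.18441417057209364))
```

View pics/w3.png

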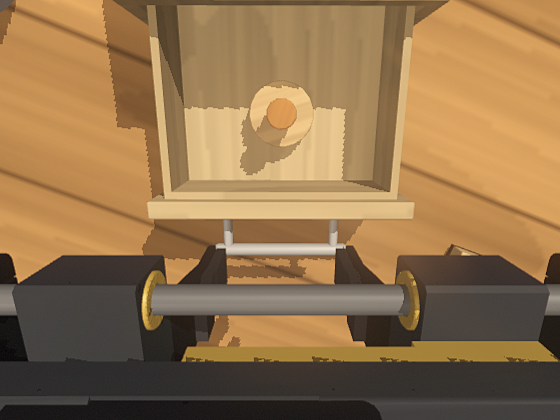

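The block stands upright in the drawer at (282,113) and the handle bar is centred at (282,248). Next I close the fingers, drop in front of the bar and push.

Emit:
step_arm([
  {"travel": [-0.04, 0, 0], "turn": [0, 0, 0]},
  {"travel": [-0.076, 0, 0], "turn": [0, 0, 0]},
  {"travel": [-0.076, 0, 0.045], "turn": [0, 0, 0]},
  {"travel": [-0.076, 0, 0.09], "turn": [0, 0, 0]},
  {"travel": [-0.076, 0, 0.133], "turn": [0, 0, 0]},
], gripper=0.0)

```text
time: 6.1
position: [0.428, 0.2142, 0.0601]
tool_rot: [-3.088, -0.578, -0.003]
ft_force: [0.1, 0.1, -0.1]
grip_width: 0.283
grip_force: 0.0
```

Emit:
step_arm([
  {"travel": [0, 0, 0], "turn": [0, 0, 0]},
  {"travel": [0, 0, 0], "turn": [0, 0, 0]},
  {"travel": [0, 0, 0], "turn": [0, 0, 0]},
])

```text
time: 6.4
position: [0.4298, 0.2152, 0.0633]
tool_rot: [-3.087, -0.578, -0.006]
ft_force: [1.0, 1.2, 0.3]
grip_width: 0.037
grip_force: 0.0
```

Run:
```python
from h import *
T=np.load('pics/w3.npy'); h=px('wrist',282,248,.062,T); r=px('wrist',282,113,.076,T)
P=pose(); x=np.array([np.cos(np.radians(21)),np.sin(np.radians(21)),0]); print(h,r,(r-h)@x, P.round(3)); print('handle from tcp (tool)',rel(h,21,P), ctrl.get_state()['grip_width'])
```

```text
[0.46524874 0.22624888 0.062     ] [0.57375232 0.26844122 0.076     ] 0.1164172038644203 [[ 0.932  0.362  0.004  0.43 ]
 [ 0.362 -0.932  0.002  0.215]
 [ 0.004 -0.    -1.     0.063]
 [ 0.     0.     0.     1.   ]]
handle from tcp (tool) (array([37.1,  2.5,  1.4]), np.float64(0.19833210320242145)) 0.03730788702199887
```

Emit:
step_arm([
  {"travel": [0.015, 0.002, 0], "turn": [0, 0, 0]},
  {"travel": [0.023, 0.002, 0], "turn": [0, 0, 0]},
  {"travel": [0.031, 0.002, 0], "turn": [0, 0, 0]},
  {"travel": [0.041, 0.002, 0], "turn": [0, 0, 0]},
  {"travel": [0.053, 0.002, 0], "turn": [0, 0, 0]},
])

```text
time: 6.9
position: [0.4786, 0.2318, 0.0613]
tool_rot: [-3.088, -0.578, -0.0]
ft_force: [-1.3, -0.9, 2.2]
grip_width: 0.003
grip_force: 0.8
```

Emit:
step_arm([
  {"travel": [0.012, 0, 0], "turn": [0, 0, 0]},
  {"travel": [0.024, 0, 0], "turn": [0, 0, 0]},
  {"travel": [0.036, 0, 0], "turn": [0, 0, 0]},
  {"travel": [0.048, 0, 0], "turn": [0, 0, 0]},
  {"travel": [0.06, 0, 0], "turn": [0, 0, 0]},
])

```text
time: 7.4
position: [0.5349, 0.2535, 0.0608]
tool_rot: [3.088, 0.578, -0.0]
ft_force: [-0.1, -0.1, 1.2]
grip_width: 0.007
grip_force: 0.7
```

Emit:
step_arm([
  {"travel": [0.01, 0, 0], "turn": [0, 0, 0]},
  {"travel": [0.02, 0, 0], "turn": [0, 0, 0]},
  {"travel": [0.03, 0, 0], "turn": [0, 0, 0]},
  {"travel": [0.037, 0, 0], "turn": [0, 0, 0]},
  {"travel": [0.042, 0, 0], "turn": [0, 0, 0]},
])

```text
time: 7.9
position: [0.5737, 0.2685, 0.0608]
tool_rot: [3.088, 0.578, -0.0]
ft_force: [-1.3, 0.5, 0.2]
grip_width: 0.004
grip_force: 0.6
```

Emit:
step_arm([
  {"travel": [0.004, 0, 0], "turn": [0, 0, 0]},
  {"travel": [0.008, 0, 0], "turn": [0, 0, 0]},
  {"travel": [0.01, 0, 0], "turn": [0, 0, 0]},
  {"travel": [0.01, 0, 0], "turn": [0, 0, 0]},
])

```text
time: 8.3
position: [0.5783, 0.2702, 0.0606]
tool_rot: [3.085, 0.578, -0.016]
ft_force: [-12.7, -5.3, 9.2]
grip_width: 0.005
grip_force: 6.6
```

Run:
```python
from h import *
im,T=snap('side','s1'); cv2.imwrite('pics/s1c.png',cv2.resize(im[200:360,0:300],None,fx=2.5,fy=2.5)); print(T[:3,3],ctrl.get_state()['ft_force'])
```

```text
[0.57829931 0.27024974 0.06062733] [-11.82549613  -6.17205322   9.33805338]
```

View pics/s1c.png

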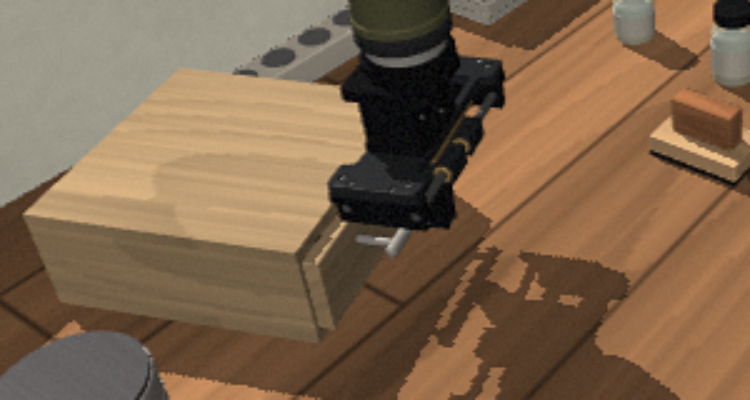

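The fingers stall against the handle at about 13 N after 136 mm of travel, and the drawer front is seated against the chest. I back off and go to the long block.

Emit:
step_arm([
  {"travel": [-0.02, 0, 0], "turn": [0, 0, 0]},
  {"travel": [-0.045, 0, 0], "turn": [0, 0, 0]},
  {"travel": [-0.055, 0, -0.045], "turn": [0, 0, 0]},
  {"travel": [-0.06, 0.01, -0.09], "turn": [0, 0, 4]},
  {"travel": [-0.07, 0.03, -0.135], "turn": [0, 0, 8]},
])

```text
time: 8.85
position: [0.5274, 0.2205, 0.1975]
tool_rot: [-3.119, -0.362, -0.002]
ft_force: [1.6, 0.4, 0.9]
grip_width: 0.004
grip_force: 0.0
```

Run:
```python
from h import *
im,T=snap('wrist','w4'); print(T[:3,3].round(3),rel((.44,.018,.25),2,T))
```

```text
[0.527 0.221 0.198] (array([-131.4,  177. ,  -52.9]), np.float64(11.249407645758577))
```

View pics/w4.png

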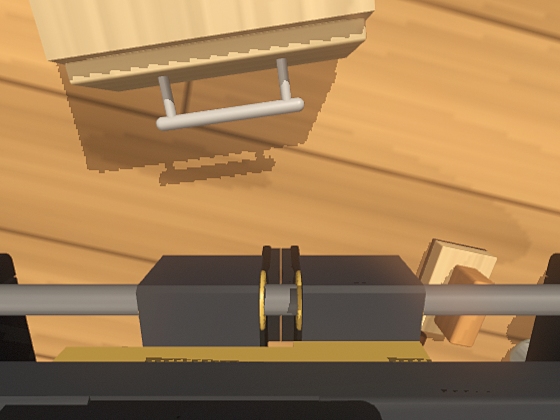

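The drawer is shut: its front is flush with the chest and the handle bar runs from (160,124) to (300,104). The long block is at lower right.

Emit:
step_arm([
  {"travel": [-0.025, 0.035, -0.02], "turn": [0, 0, 4]},
  {"travel": [-0.05, 0.07, -0.04], "turn": [0, 0, 8]},
  {"travel": [-0.08, 0.11, -0.05], "turn": [0, 0, 11.2]},
  {"travel": [-0.11, 0.15, -0.05], "turn": [0, 0, 11.2]},
  {"travel": [-0.131, 0.177, -0.05], "turn": [0, 0, 11.2]},
], gripper=1.0)

```text
time: 9.4
position: [0.4403, 0.0134, 0.2465]
tool_rot: [3.141, 0.051, 0.004]
ft_force: [-0.7, 0.0, 1.1]
grip_width: 0.377
grip_force: 0.0
```

Emit:
step_arm([
  {"travel": [0, 0, 0], "turn": [0, 0, 0]},
  {"travel": [0, 0, 0], "turn": [0, 0, 0]},
  {"travel": [0, 0, 0], "turn": [0, 0, 0]},
  {"travel": [0, 0, 0], "turn": [0, 0, 0]},
])

```text
time: 9.8
position: [0.4413, 0.0179, 0.2455]
tool_rot: [3.141, 0.059, 0.0]
ft_force: [0.5, -0.1, 0.7]
grip_width: 0.74
grip_force: 0.0
```

Run:
```python
from h import *
T=np.load('pics/w4.npy'); a=px('wrist',230,114,.062,T); print('handle',a,'moved',np.linalg.norm(a[:2]-[.464,.227]))
im,T=snap('wrist','w5'); print(T.round(3))
```

```text
handle [0.59283668 0.27630232 0.062     ] moved 0.1379478471260329
[[ 0.999  0.037  0.     0.441]
 [ 0.037 -0.999 -0.     0.018]
 [ 0.     0.    -1.     0.246]
 [ 0.     0.     0.     1.   ]]
```

View pics/w5.png

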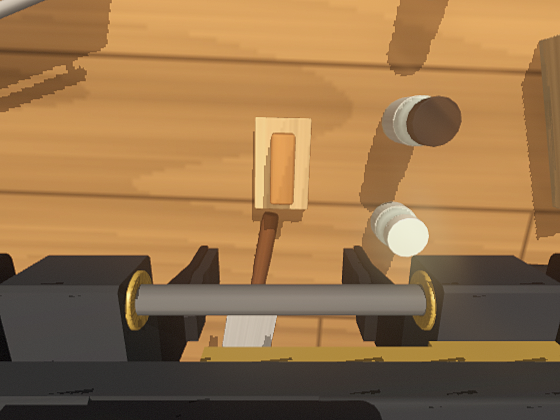

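The plate's top corners are at (256,118), (311,119), (307,209) and (252,209). The bar's top runs from (272,134) to (294,205), and the jar lids are at (434,121) and (408,237).

Run:
```python
from h import *
np.set_printoptions(precision=4,suppress=True)
T=np.load('pics/w5.npy')
p=[px('wrist',*c,.024,T) for c in [(256,118),(311,119),(307,209),(252,209)]]
b=[px('wrist',*c,.064,T) for c in [(272,134),(295,134),(294,205),(271,205)]]
print(np.array(p),np.mean(p,0)); print(np.array(b),np.mean(b,0))
d=p[0]+p[1]-p[2]-p[3]; e=b[0]+b[1]-b[2]-b[3]
y=[np.degrees(np.arctan2(v[1],v[0])) for v in (d,e)]; print(y)
print('jars',px('wrist',434,121,.078,T),px('wrist',408,237,.065,T))
g=(np.mean(p,0)+np.mean(b,0))/2; g[2]=.046; print(g,rel(g,y[0],pose()))
```

```text
[[ 0.513   0.0448  0.024 ]
 [ 0.5141 -0.0132  0.024 ]
 [ 0.4158 -0.0147  0.024 ]
 [ 0.4135  0.0476  0.024 ]] [0.4641 0.0161 0.024 ]
[[0.4993 0.0266 0.064 ]
 [0.5001 0.0047 0.064 ]
 [0.4304 0.0023 0.064 ]
 [0.4295 0.0255 0.064 ]] [0.4648 0.0148 0.064 ]
[np.float64(-0.37915258188026746), np.float64(1.4260212089338975)]
jars [ 0.5168 -0.1192  0.078 ] [ 0.4008 -0.1168  0.065 ]
[0.4645 0.0155 0.046 ] (array([ 23.1,   3.1, 199.5]), np.float64(2.5163921380411782))
```

Emit:
step_arm([
  {"travel": [0.015, 0.003, 0.04], "turn": [0, 0, 1.5]},
  {"travel": [0.023, 0.003, 0.09], "turn": [0, 0, 1.5]},
  {"travel": [0.023, 0.003, 0.14], "turn": [0, 0, 1.5]},
  {"travel": [0.023, 0.003, 0.175], "turn": [0, 0, 1.5]},
  {"travel": [0.023, 0.003, 0.198], "turn": [0, 0, 1.5]},
])

```text
time: 10.35
position: [0.4621, 0.015, 0.0443]
tool_rot: [3.141, 0.016, -0.007]
ft_force: [0.8, 0.5, 0.3]
grip_width: 0.995
grip_force: 0.0
```

Emit:
step_arm([
  {"travel": [0, 0, 0], "turn": [0, 0, 0]},
  {"travel": [0, 0, 0], "turn": [0, 0, 0]},
  {"travel": [0, 0, 0], "turn": [0, 0, 0]},
  {"travel": [0, 0, 0], "turn": [0, 0, 0]},
  {"travel": [0, 0, 0], "turn": [0, 0, 0]},
], gripper=0.1, force=30)

```text
time: 10.85
position: [0.465, 0.0145, 0.0489]
tool_rot: [-3.141, -0.014, -0.004]
ft_force: [0.4, -0.1, -1.6]
grip_width: 0.629
grip_force: 0.0
```

Emit:
step_arm([
  {"travel": [0, 0, 0], "turn": [0, 0, 0]},
  {"travel": [0, 0, 0], "turn": [0, 0, 0]},
  {"travel": [0, 0, 0], "turn": [0, 0, 0]},
  {"travel": [0, 0, 0], "turn": [0, 0, 0]},
  {"travel": [0, 0, 0], "turn": [0, 0, 0]},
])

```text
time: 11.35
position: [0.4642, 0.015, 0.0478]
tool_rot: [-3.141, -0.014, -0.001]
ft_force: [0.3, 2.5, 1.5]
grip_width: 0.278
grip_force: 30.0
```

Emit:
step_arm([
  {"travel": [0, 0, 0], "turn": [0, 0, 0]},
  {"travel": [0, 0, 0], "turn": [0, 0, 0]},
  {"travel": [0, 0, 0], "turn": [0, 0, 0]},
])

```text
time: 11.65
position: [0.4642, 0.015, 0.0479]
tool_rot: [-3.141, -0.014, -0.001]
ft_force: [0.1, 2.5, 0.5]
grip_width: 0.275
grip_force: 30.0
```

Emit:
step_arm([
  {"travel": [0, 0, -0.02], "turn": [0, 0, 0]},
  {"travel": [0, 0, -0.06], "turn": [0, 0, 0]},
  {"travel": [0, 0, -0.105], "turn": [0, 0, 0]},
  {"travel": [0, 0, -0.15], "turn": [0, 0, 0]},
  {"travel": [0, 0, -0.18], "turn": [0, 0, 0]},
])

```text
time: 12.15
position: [0.4643, 0.013, 0.23]
tool_rot: [3.14, 0.012, 0.003]
ft_force: [1.6, 0.4, -3.4]
grip_width: 0.276
grip_force: 30.0
```

Emit:
step_arm([
  {"travel": [0, 0.03, 0], "turn": [0, 0, -2]},
  {"travel": [0, 0.07, 0], "turn": [0, 0, -5]},
  {"travel": [0, 0.115, 0], "turn": [0, 0, -8]},
  {"travel": [0, 0.16, 0], "turn": [0, 0, -11]},
  {"travel": [0, 0.2, 0], "turn": [0, 0, -14]},
])

```text
time: 12.65
position: [0.464, -0.189, 0.2266]
tool_rot: [3.115, 0.397, -0.004]
ft_force: [1.1, -0.1, -3.6]
grip_width: 0.273
grip_force: 30.0
```

Run:
```python
from h import *
T=pose(); print(T.round(3), ctrl.get_state()['grip_width'],rel((.46,-.385,.228),24,T))
```

```text
[[ 0.968  0.251 -0.003  0.464]
 [ 0.251 -0.968 -0.001 -0.189]
 [-0.003  0.001 -1.     0.227]
 [ 0.     0.     0.     1.   ]] 0.27344336161119503 (array([-53. , 188.8,  -1.1]), np.float64(-9.486536620639582))
```

Emit:
step_arm([
  {"travel": [-0.012, 0.045, 0], "turn": [0, 0, -3]},
  {"travel": [-0.025, 0.09, 0], "turn": [0, 0, -6]},
  {"travel": [-0.038, 0.135, 0], "turn": [0, 0, -9]},
  {"travel": [-0.053, 0.175, 0], "turn": [0, 0, -9.5]},
  {"travel": [-0.053, 0.189, 0], "turn": [0, 0, -9.5]},
])

```text
time: 13.15
position: [0.4568, -0.3887, 0.2265]
tool_rot: [3.073, 0.639, -0.009]
ft_force: [-0.4, -0.7, -3.6]
grip_width: 0.273
grip_force: 30.0
```

Emit:
step_arm([
  {"travel": [0, 0, 0], "turn": [0, 0, 0]},
  {"travel": [0, 0, 0], "turn": [0, 0, 0]},
  {"travel": [0, 0, 0], "turn": [0, 0, 0]},
  {"travel": [0, 0, 0], "turn": [0, 0, 0]},
])

```text
time: 13.55
position: [0.4623, -0.3802, 0.2276]
tool_rot: [-3.071, -0.657, -0.0]
ft_force: [0.1, 0.2, -3.4]
grip_width: 0.275
grip_force: 30.0
```

Run:
```python
from h import *
im,T=snap('wrist','w6'); print(T.round(3))
```

```text
[[ 0.913  0.409 -0.     0.462]
 [ 0.409 -0.913  0.001 -0.38 ]
 [ 0.    -0.001 -1.     0.228]
 [ 0.     0.     0.     1.   ]]
```

View pics/w6.png

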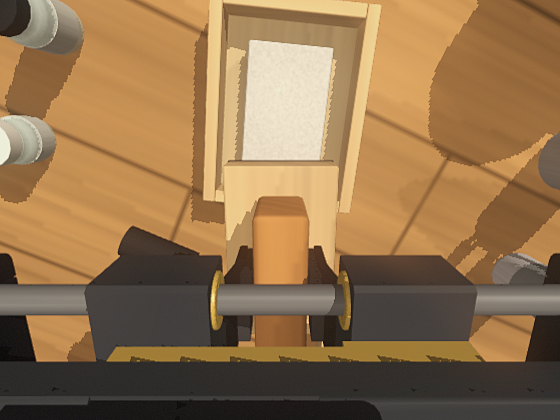

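The white panel's far corners are at (250,40) and (333,48), and its sides run to (243,160) and (322,160). The tray's outer rim corners are at about (380,5), (349,212) and (204,200). The held block's front top edge runs from (225,163) to (338,165).

Run:
```python
from h import *
np.set_printoptions(precision=4,suppress=True)
T=np.load('pics/w6.npy')
a,b,c,d=[px('wrist',*q,.03,T)[:2] for q in [(250,40),(333,48),(322,160),(243,160)]]
x=(a-d)/np.linalg.norm(a-d)+(b-c)/np.linalg.norm(b-c); x/=np.linalg.norm(x)
ang=lambda v:np.degrees(np.arctan2(v[1],v[0]))
print('width',np.linalg.norm(a-b),'yaws',ang(a-d),ang(b-c),ang(a-b)-90); 
c1=(a+b)/2-.06*x; print('panel',c1,ang(x))
fr,nr,nl=[px('wrist',*q,.045,T)[:2] for q in [(380,5),(349,212),(204,200)]]
print('tray',(fr+nl)/2,np.linalg.norm(fr-nr),np.linalg.norm(nr-nl),ang(fr-nr),ang(nl-nr)-90)
zt=T[2,3]-.0239
e1,e2=[(np.linalg.inv(T)@np.append(px('wrist',*q,zt,T),1))[:3] for q in [(225,163),(338,165)]]
h1,h2=[(np.linalg.inv(T)@np.append(px('wrist',*q,T[2,3]+.0161,T),1))[:3] for q in [(256,215),(308,215)]]
print('block front',e1,e2,'bar',h1,h2)
```

```text
width 0.0775823265899992 yaws 19.023433331351058 20.394638118450207 19.082848009729176
panel [ 0.5371 -0.3544] 19.709035724900634
tray [ 0.5375 -0.3529] 0.18691613263127815 0.1470951147848354 19.055567683487247 19.209774777011674
block front [ 0.0515 -0.0268  0.0239] [0.0504 0.0304 0.0239] bar [ 0.0358 -0.0087 -0.0161] [ 0.0358  0.0124 -0.0161]
```

Run:
```python
from h import *
print(rel((.5368,-.353,.089),19.4,pose()))
```

```text
(array([ 79.2,   5.5, 138.7]), np.float64(4.723010306624566))
```

Emit:
step_arm([
  {"travel": [0.03, 0.002, 0], "turn": [0, 0, 2]},
  {"travel": [0.06, 0.004, 0.02], "turn": [0, 0, 4]},
  {"travel": [0.079, 0.005, 0.05], "turn": [0, 0, 4.7]},
  {"travel": [0.079, 0.005, 0.08], "turn": [0, 0, 4.7]},
  {"travel": [0.079, 0.005, 0.1], "turn": [0, 0, 4.7]},
])

```text
time: 14.1
position: [0.5363, -0.3518, 0.1252]
tool_rot: [-3.094, -0.532, 0.003]
ft_force: [-0.1, -0.6, -3.2]
grip_width: 0.27
grip_force: 30.0
```

Emit:
step_arm([
  {"travel": [0, 0, 0.005], "turn": [0, 0, 0]},
  {"travel": [0, 0, 0.01], "turn": [0, 0, 0]},
  {"travel": [0, 0, 0.01], "turn": [0, 0, 0]},
  {"travel": [0, 0, 0.01], "turn": [0, 0, 0]},
  {"travel": [0, 0, 0.01], "turn": [0, 0, 0]},
])

```text
time: 14.6
position: [0.5366, -0.3549, 0.1191]
tool_rot: [3.096, 0.526, 0.003]
ft_force: [0.0, -0.2, -4.1]
grip_width: 0.273
grip_force: 30.0
```

Run:
```python
from h import *
T=pose();print(T.round(3),rel((.5368,-.353,.089),19.4,T))
```

```text
[[ 0.944  0.33   0.002  0.537]
 [ 0.33  -0.944 -0.001 -0.355]
 [ 0.002  0.002 -1.     0.119]
 [ 0.     0.     0.     1.   ]] (array([ 0.7, -1.7, 30.1]), np.float64(-0.10858907337006585))
```

Emit:
step_arm([
  {"travel": [0, -0.001, 0.006], "turn": [0, 0, 0]},
  {"travel": [0, -0.001, 0.012], "turn": [0, 0, 0]},
  {"travel": [0, -0.001, 0.018], "turn": [0, 0, 0]},
  {"travel": [0, -0.001, 0.022], "turn": [0, 0, 0]},
  {"travel": [0, -0.001, 0.025], "turn": [0, 0, 0]},
])

```text
time: 15.1
position: [0.5354, -0.3532, 0.0919]
tool_rot: [-3.097, -0.527, 0.001]
ft_force: [-0.1, 0.9, -3.9]
grip_width: 0.273
grip_force: 30.0
```

Emit:
step_arm([
  {"travel": [0, 0, 0.002], "turn": [0, 0, 0]},
  {"travel": [0, 0, 0.004], "turn": [0, 0, 0]},
  {"travel": [0, 0, 0.004], "turn": [0, 0, 0]},
  {"travel": [0, 0, 0.004], "turn": [0, 0, 0]},
  {"travel": [0, 0, 0.004], "turn": [0, 0, 0]},
])

```text
time: 15.6
position: [0.5358, -0.3535, 0.0889]
tool_rot: [3.097, 0.527, 0.001]
ft_force: [-0.2, 0.5, -4.2]
grip_width: 0.274
grip_force: 30.0
```

Run:
```python
from h import *
im,T=snap('side','s2'); w,_=snap('wrist','w7')
print(T.round(3),rel((.5368,-.353,.089),19.4,T),np.linalg.norm(ctrl.get_state()['qd']))
A=cv2.resize(im[110:250,240:400],None,fx=2.4,fy=2.4); B=cv2.resize(w,(400,300))
H=np.zeros((max(A.shape[0],300),A.shape[1]+400,3),np.uint8); H[:A.shape[0],:A.shape[1]]=A; H[:300,A.shape[1]:]=B; cv2.imwrite('pics/end.png',H); print(H.shape)
```

```text
[[ 0.944  0.331  0.     0.536]
 [ 0.331 -0.944 -0.    -0.353]
 [ 0.     0.    -1.     0.089]
 [ 0.     0.     0.     1.   ]] (array([ 1.1, -0.1, -0. ]), np.float64(-0.09844684357983624)) 0.003340188535064931
(336, 784, 3)
```

View pics/end.png

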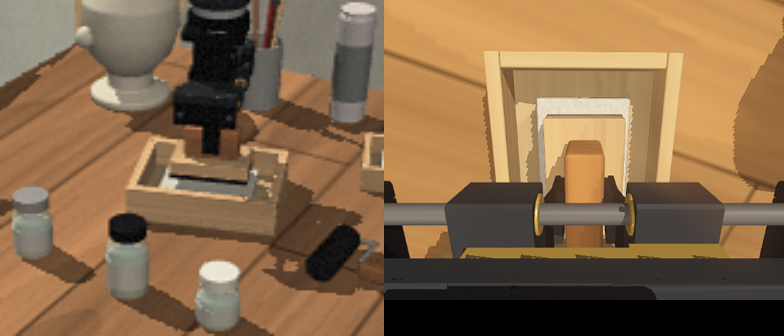

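The block is held level over the panel, centred and aligned: in the wrist inset its plate spans 543–626 inside the panel's 537–629. The jars and roller are where they were, so I'm handing in.

```bash
python3 -c "
from bench import ctrl
print(ctrl.close_job())"
```

```text
the job is handed in; nothing more can be done
None
```

I handed the job in at about 16 s: the round block is in the shut drawer, and the gripper holds the long block still about 11 mm above the panel, centred and aligned by my measurements; the hand-in returned no verdict.

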